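# Set the work holder's jaw to the index tab with its knurled wheel

### The arm

A 6-joint arm with a two-finger parallel gripper is mounted at the origin on a cart in front of the work surface, level with it; the furniture and walls round the work are solid. World frame = base frame: x ahead of the robot, y to its left, z up, the work surface at z = 0. Lengths are in m, angles in degrees, forces in N, time in s.
With the tool pointing down it reaches from about 0.25 to 0.725 m from the base axis. Payload 9.7 kg.
Tool frame: the origin (TCP) lies at the very end of the fingers, on their centre line; the grasp point (between the pads) lies 19 mm behind it; x points along the fingers, y is the direction in which the jaws open and shut, and the axes are right-handed (so a half turn about x gives the same grasp; the last joint's range is limited). The gripper opens to 85 mm and grips with 20 to 120 N. Pads are 22 mm wide; open, the fingers measure 114 mm over their backs; the gripper's body (76 mm by 85 mm) begins 54 mm behind the grasp point. The pads swing forward as they close: fully open they stand 13 mm farther back than shut.
Start: joints at [68.354, 4.979, 10.078, 95.1, 0, 90], TCP at [0.203, 0.511, 0.198] pointing down, gripper open.
Joint ranges: [-179.16, 179.16], [-48.56, 103.87], [-65.8, 70.77], [-126.05, 130.52], [-82.76, 87.17], [-180, 180]. Speed limits (degrees/s): [127.2, 127.2, 147.25, 180, 180, 180].

### API

Orientations are given as [roll, pitch, yaw] about the fixed x, y, z axes, in that order (R = Rz(yaw) Ry(pitch) Rx(roll)).
In Python, from workcell import get_obs, cams, bot gives the robot as it stands.
- The arm moves only by the tool apply_moves, never from a script. Its argument "rows" is a list that holds one entry, the list of rows, each a list of 7 numbers: the shift along the tool's x, y, z in mm, then the turn, a rotation vector about the tool's x, y, z in rad, then the opening, from 0 (shut) to 1 (fully open). A call has 1 to 20 rows; each row is the pose to reach, as a shift and turn from the pose measured when the call began, along the tool's axes at that moment; what a row does not reach only later rows make up. A row lasts 1/10 s, in which the tool goes at most 50 mm and 8.59 degrees, less where a joint would pass 70% of its speed; a pose out of reach is approached as far as the arm can. A call with a gripper value outside its range is refused whole. The fingers move at their own pace and stop on an object; "newtons" is the grip in N (left out, the last holds). Time passes only in rows, so rows that repeat a pose let the fingers close. It gives the time, the measured TCP pose, the force and the opening at its end, in the units of the state.
- get_obs(): the state, without advancing time (a new reading comes with each control period).
- cams.camera(name): name is "scene" or "top"; returns a dict with "pixels" (480x640x3 uint8, red, green, blue), "range_z" (480x640 float32, m along the optical axis (not along the pixel's ray), 0 where there is no reading), "fx", "fy", "cx", "cy" (pixels), "D" ([k1, k2, p1, p2, k3] as OpenCV has them; the pictures are not rectified), "eye" and "attitude" of the camera in the world. Camera axes: x right, y up, looking along -z (the intrinsics and any distortion apply to the point x, -y, -z); pixel columns grow to the right and rows downward; lengths in m; the calibration is good to about 2 mm. A picture is of the moment at which its call begins.
- bot.job_done(): hands the job in, once; it reports no verdict.
Trained networks look in a picture, given as the dict that the camera call returned (one of the last four; its "shot" number tells which), for a name from the list of things; names that differ only in an ending like _2 or _b are one class to them, and where a whole thing is asked for, a point or a joint stands for the part that bears it (a point fixed in the world has none). Each returns a list of dicts, best first, with "confidence" (0 to 1); they miss things now and then, are a little off and sometimes report something else, mostly with a low value. They report only what shows in the picture. A call takes as long as a camera call.
- cams.find_in(label, picture): "at" ([x, y, z] in m, in world coordinates, good to about 4 mm: the middle of the surface that is visible of it).
The state is a dict: "time": time; "q": joint angles; "qd": joint speeds; "joint_efforts": joint torques, N m; "ee_pos": TCP position; "tcp_rot": TCP orientation; "wrist_force": force on the tool from outside, world axes, zero at the start; "torque": the same for the moment, N m; "opening": finger opening in m.
Only numpy, scipy, OpenCV 4.12 (cv2) and the standard library are available. Lean on these libraries where they do the work, as an engineer would, in place of code of your own. Each camera call takes 0.05 s, during which the arm holds its last target.

### The job

Set the sliding-jaw work holder: lay a fingertip on top of its knurled wheel, press lightly and roll it, stroke after stroke, until the jaw has closed up so far that the pointer on the moving jaw stands directly opposite the point of the index tab on the scale. Turn the wheel only: do not touch the jaw or the index tab, pick nothing up, and leave the holder and the small things round it where they stand. Take the finger off when it is set.

Things in the scene. Friction and masses are not known exactly. Their poses are not given: they have to be found in the camera images.
- holder: sliding-jaw work holder (grey housing and jaws on a dark steel base), 110 (x) x 270 (y) x 58 mm without the wheel, 3 kg, standing loose on rubber feet; origin at the centre of its underside, z up, y along the slide: the wheel housing is at the -y end (y -125 to -45 mm, x -32 to +32 mm, flat top 58 mm up, slot in x -10 to +10 mm for the wheel), the fixed jaw at the +y end (top 47 mm up), the moving jaw between, the scale along the -x edge
- wheel_top (a point): topmost point of the knurled steel wheel (44 mm diameter, 14 mm wide along x, axle along the holder's x), at (0, -85, 70) mm in the holder's frame; it stands 12 mm proud of the housing. The axle is rigid; a light press (3 to 10 N) gives grip enough, about 1.5 N along the rim turns it, and it stays where it is left. The axes are the holder's
- wheel (a joint): angle of the knurled wheel, rad, 0 with the jaw fully open, 0 to 0.6 at the start; grows as its top is rolled toward the holder's +y (toward the jaws), which drives the moving jaw toward +y, 14 mm per rad (14 mm of jaw for 22 mm of rim); rolling back opens it
- moving_jaw (a joint): travel of the moving jaw, m: 0 fully open (gap to the fixed jaw 86.5 mm), 0 to 0.0085 at the start, growing to 0.065 as it slides toward +y and closes
- pointer_tip (a point): tip of the small flat pointed steel pointer on the moving jaw's -x side, 26 mm above the desk, pointing to the holder's -x; it travels with the jaw. The axes are the holder's
- index_tip (a point): point of the index tab, the small steel block 16 mm wide with a small dark screw on top that sits on the scale, 33 mm tall above the desk, its point aimed to +x at the pointer's path and 2 mm short of it. It is 21 to 58 mm further along +y than the pointer at the start. The axes are the holder's
- vial_a: small closed vial with white cap, 18 x 18 x 44 mm, loose, near the holder's -x side; origin at the centre of its underside
- vial_b: small closed vial with black cap, 18 x 18 x 44 mm, loose, near the holder's -x side; origin at the centre of its underside
- stamp: wooden hand stamp, 24 x 45 x 66 mm, loose, on the holder's +x side; origin at the centre of its underside
- eraser: sleeved eraser, 18 x 43 x 11 mm, loose, on the holder's +x side; origin at the centre of its underside

How it is judged:
By the outcome, as a careful person would: the job done as asked, in the order asked, and still so for the second after the job is handed in, with the robot touching nothing.
It also fails if it takes over 61 s, if anything falls off the work surface, if the arm or the gripper's body presses on something with over 40 N, if the wrist force passes 120 N, or if a joint passes its speed limit or range.

## Working session

There is one attempt and no reset: what is moved stays moved. The work goes in short steps, Python scripts to look and compute and a tool call to move; the robot and the scene stay as the last step left them, time stands still between calls to the robot, and variables do not carry over. Pictures are saved under pics/ and viewed, and the job is handed in when it is done.

Besides the shell and the picture viewer there is one more tool, called after "Emit:" in YAML: its name, and indented under it one key for each argument. apply_moves: Moves the arm, as the interface text tells. Its arguments: {"type":"object","properties":{"rows":{"type":"array"},"newtons":{"type":"number"}},"required":["rows"]}

```bash
ls; mkdir -p pics; cat > h.py <<'E'
import numpy as np,cv2
from workcell import get_obs,cams,bot
from scipy.spatial.transform import Rotation as R
E
python3 - <<'E'
from h import *
print(get_obs())
for n in ("scene","top"):
    p=cams.camera(n)
    print(n,p["eye"],p["attitude"],p["fx"],p["fy"],p["cx"],p["cy"],p["D"])
    cv2.imwrite(f"pics/{n}0.png",p["pixels"][:,:,::-1])
    np.save(f"{n}0.npy",p["range_z"])
    for l in ("holder","wheel_top","pointer_tip","index_tip","stamp","vial_a","eraser"):
        for d in cams.find_in(l,p)[:2]: print(l,d)
E
```

```text
pics
{'time': 0.0, 'q': array([6.83526070e+01, 5.01070237e+00, 1.00358657e+01, 9.50994268e+01,
       6.13569125e-04, 9.00011247e+01]), 'qd': array([ 0.00044839, -0.07293555,  0.00656232,  0.0195538 ,  0.07047141,
       -0.044348  ]), 'joint_efforts': array([-2.57273787e-03, -5.20389926e+01,  4.64797425e+01,  1.64941692e-02,
       -1.49010075e-04,  1.37696393e-06]), 'ee_pos': array([0.20279125, 0.51096623, 0.19769955]), 'tcp_rot': array([ -90.47224512,   89.92573396, -112.1207632 ]), 'wrist_force': array([ 0.41171291, -0.24465009,  0.19887081]), 'torque': array([-0.00651005,  0.0113043 , -0.01567467]), 'opening': 0.08522241600954561}
scene [ 0.16097471 -0.02972326  0.74648957] [ 38.33522205   0.90205806 -45.2991815 ] 596.4589322721603 596.4589322721603 311.5704316699798 237.024080582236 [0.01917434 0.         0.         0.         0.        ]
holder {'at': [0.466, 0.3379, 0.019], 'confidence': 0.66}
wheel_top {'at': [0.4676, 0.3328, 0.019], 'confidence': 0.57}
pointer_tip {'at': [0.4919, 0.357, 0.0404], 'confidence': 0.9}
index_tip {'at': [0.4233, 0.3678, 0.0287], 'confidence': 0.7
[... 304 characters left out ...]
647e-02 -9.27595057e+01] 515.392222501175 515.392222501175 323.03325690143646 235.61312073000502 [0.01798763 0.         0.         0.         0.        ]
holder {'at': [0.4724, 0.347, 0.0142], 'confidence': 0.81}
holder {'at': [0.5042, 0.271, 0.0713], 'confidence': 0.52}
wheel_top {'at': [0.4743, 0.3461, 0.0127], 'confidence': 0.83}
pointer_tip {'at': [0.4964, 0.3592, 0.0511], 'confidence': 0.79}
pointer_tip {'at': [0.5022, 0.2689, 0.07], 'confidence': 0.43}
stamp {'at': [0.5485, 0.4435, 0.0111], 'confidence': 0.77}
vial_a {'at': [0.3755, 0.3237, 0.0454], 'confidence': 0.49}
vial_a {'at': [0.383, 0.3662, 0.0418], 'confidence': 0.38}
eraser {'at': [0.5774, 0.3392, 0.0088], 'confidence': 0.61}
```

View pics/scene0.png

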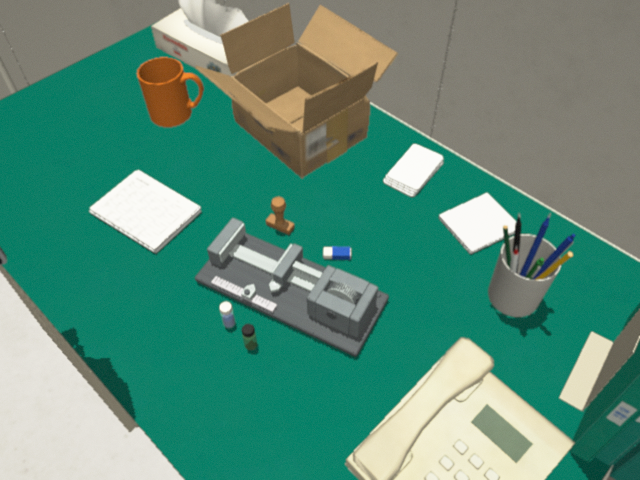

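View pics/top0.png

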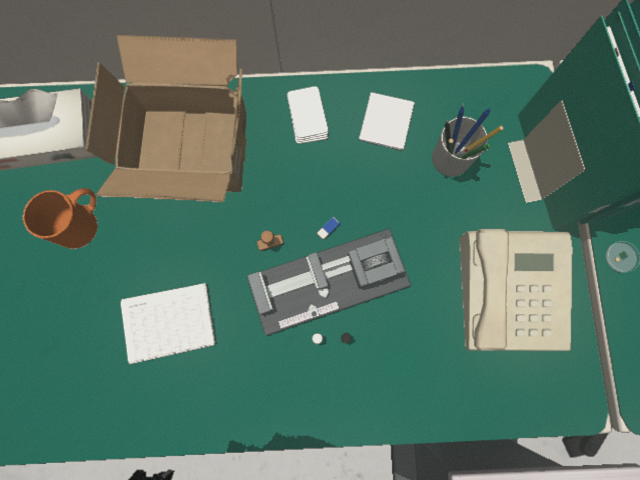

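```bash
cat >> h.py <<'E'
def ray(p,uv):
    K=np.array([[p["fx"],0,p["cx"]],[0,p["fy"],p["cy"]],[0,0,1]])
    n=cv2.undistortPoints(np.array(uv,float).reshape(-1,1,2),K,np.array(p["D"],float)).reshape(-1,2)
    return np.c_[n[:,0],-n[:,1],-np.ones(len(n))]
def rot(p): return R.from_euler('xyz',p["attitude"],degrees=True).as_matrix()
def at_z(p,uv,z):
    d=ray(p,uv)@rot(p).T; e=np.array(p["eye"]); z=np.broadcast_to(z,len(d))
    return e+d*((z-e[2])/d[:,2])[:,None]
def cloud(p):
    v,u=np.mgrid[0:480,0:640]; uv=np.c_[u.ravel(),v.ravel()]
    P=(ray(p,uv)*p["range_z"].reshape(-1,1))@rot(p).T+np.array(p["eye"])
    return P.reshape(480,640,3)
def proj(p,X):
    K=np.array([[p["fx"],0,p["cx"]],[0,p["fy"],p["cy"]],[0,0,1]])
    c=(np.atleast_2d(X)-np.array(p["eye"]))@rot(p); c=c*[1,-1,-1]
    return cv2.projectPoints(c,np.zeros(3),np.zeros(3),K,np.array(p["D"],float))[0].reshape(-1,2)
def crop(p,name,c,w,h,s=8):
    a=p["pixels"][c[1]:c[1]+h,c[0]:c[0]+w,::-1]
    cv2.imwrite(name,cv2.resize(a,None,fx=s,fy=s,interpolation=cv2.INTER_CUBIC))
E
python3 - <<'E'
from h import *
p=cams.camera("top"); crop(p,"pics/t1.png",(240,225),175,112,4.5)
C=cloud(p)
for uv in [(265,295),(318,268),(375,245),(376,262),(300,318),(313,312),(323,293),(345,305),(200,250)]: print(uv,C[uv[1],uv[0]].round(4))
q=cams.camera("scene"); crop(q,"pics/s1.png",(190,215),205,140,3.8)
import pickle; pickle.dump((p,q),open("pq.pkl","wb"))
E
```

```text
(265, 295) [0.4569 0.4545 0.0487]
(318, 268) [0.4983 0.3633 0.0496]
(375, 245) [0.5318 0.2645 0.0576]
(376, 262) [0.5007 0.2661 0.0688]
(300, 318) [0.4176 0.3985 0.0172]
(313, 312) [0.4258 0.3753 0.0317]
(323, 293) [0.4575 0.3567 0.0294]
(345, 305) [0.4365 0.3194 0.0134]
(200, 250) [ 0.5493  0.5755 -0.0007]
```

View pics/t1.png

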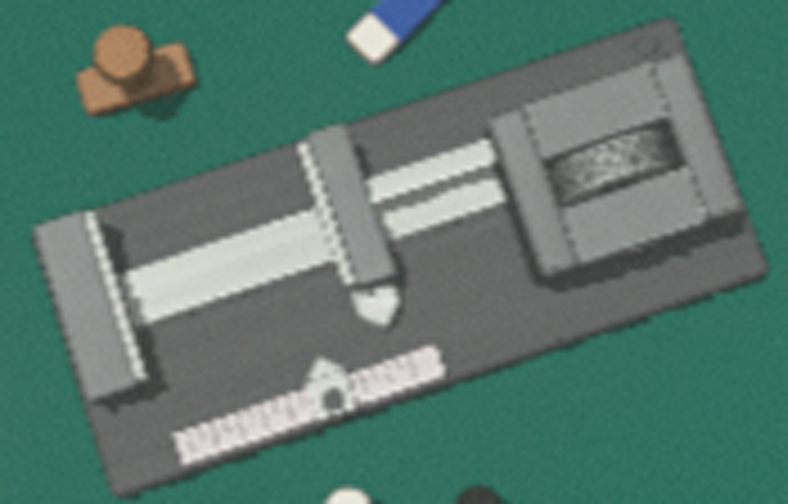

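View pics/s1.png

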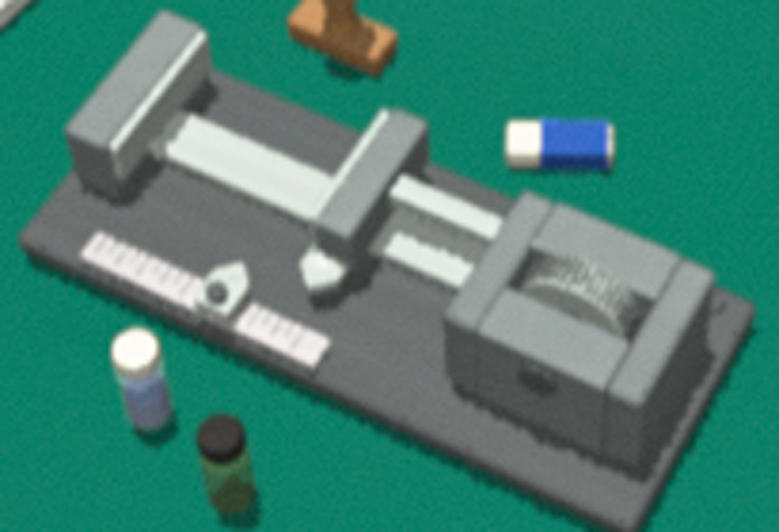

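```bash
cat > a.py <<'E'
from h import *
import pickle; p,q=pickle.load(open("pq.pkl","rb"))
c=lambda *a:np.array(a)/4.5+[240-.39,225-.39]
s=lambda *a:np.array(a)/3.8+[190-.37,215-.37]
A=at_z(p,[c(677,20),c(768,270),c(118,495)],0.013)
print(A.round(4), np.linalg.norm(A[0]-A[1]),np.linalg.norm(A[1]-A[2]))
S=at_z(q,[s(22,240),s(752,300)],0.013); print(S.round(4))  # (-x,+y),(+x,-y)
yaw=np.arctan2(*(A[2]-A[1])[:2][::-1])-np.pi/2
yaw2=np.arctan2(*(A[0]-A[1])[:2][::-1]); print(np.degrees([yaw,yaw2]))
cen=(A[0]+A[2])/2; print(cen,(S[0]+S[1])/2)
# rough fit on cloud: housing top
for n,im in (("top",p),("scene",q)):
    C=cloud(im)
    m=(C[...,2]>0.052)&(C[...,2]<0.062)&(abs(C[...,0]-.5)<.06)&(abs(C[...,1]-.268)<.06)
    r=cv2.minAreaRect((C[m][:,:2]*1000).astype(np.float32)); print(n,r,np.median(C[m][:,2]))
    w=(C[...,2]>0.064)&(abs(C[...,0]-.5)<.04)&(abs(C[...,1]-.268)<.04); print(C[w].mean(0),np.percentile(C[w][:,2],[50,95]),w.sum())
E
python3 a.py
```

```text
[[0.5684 0.2305 0.013 ]
 [0.4666 0.2026 0.013 ]
 [0.3925 0.4586 0.013 ]] 0.10554628238129755 0.26646495883901344
[[0.3897 0.4567 0.013 ]
 [0.5674 0.2333 0.013 ]]
[16.15281753 15.30938979]
[0.48045152 0.34452042 0.013     ] [0.47852467 0.34496857 0.013     ]
top ((504.3196105957031, 263.8719482421875), (67.95916748046875, 80.22530364990234), 15.934276580810547) 0.058772226281079476
[0.50409636 0.26449499 0.06828714] [0.0686879  0.07155551] 157
scene ((500.3717956542969, 262.6253356933594), (67.82489776611328, 80.45382690429688), 16.581905364990234) 0.0579250643536699
[0.49999634 0.26184242 0.06749229] [0.06784105 0.07026396] 207
```

```bash
cat > b.py <<'E'
exec(open("a.py").read().split("A=at_z")[0])
yw=np.radians(16.1);O=np.array([.479,.3448])
def loc(X): d=np.atleast_2d(X)[:,:2]-O; return np.c_[d[:,0]*np.cos(yw)+d[:,1]*np.sin(yw),-d[:,0]*np.sin(yw)+d[:,1]*np.cos(yw)].round(4)
if __name__=="__main__":
  print("top ptr",loc(at_z(p,[c(381,326)],.026)),"idx",loc(at_z(p,[c(320,358)],.033)))
  print("scn ptr",loc(at_z(q,[s(315,300)],.026)),"idx",loc(at_z(q,[s(245,263)],.033)))
  for im in (p,q):
    C=cloud(im); L=loc(C.reshape(-1,3)).reshape(480,640,2)
    # index: z>.028, x<-.02 ; pointer
    m=(C[...,2]>.027)&(C[...,2]<.037)&(L[...,0]>-.055)&(L[...,0]<-.036)&(abs(L[...,1])<.1)
    print("idx",m.sum(),L[m].min(0),L[m].max(0),L[m].mean(0),np.median(C[m][:,2]))
    m=(C[...,2]>.022)&(C[...,2]<.032)&(L[...,0]>-.036)&(L[...,0]<-.024)&(abs(L[...,1])<.04)
    print("ptr",m.sum(),L[m].min(0),L[m].max(0),L[m].mean(0),np.median(C[m][:,2]))
E
python3 b.py
```

```text
top ptr [[-0.0243  0.0175]] idx [[-0.0289  0.0435]]
scn ptr [[-0.0316  0.0111]] idx [[-0.0334  0.0403]]
idx 75 [-0.0506  0.0355] [-0.0362  0.0511] [-0.04386533  0.043276  ] 0.029927493364687363
ptr 5 [-0.0353  0.0164] [-0.025   0.0397] [-0.03252  0.0342 ] 0.029106936286395713
idx 103 [-0.0549  0.0351] [-0.0366  0.0508] [-0.04724078  0.04259709] 0.028849234211427044
ptr 21 [-0.0353  0.0106] [-0.0247  0.0399] [-0.02681429  0.01582381] 0.026389306806604007
```

```bash
cat > m.py <<'E'
from h import *
o=get_obs(); T=R.from_euler('xyz',o["tcp_rot"],degrees=True); M=T.as_matrix()
print(o["time"],o["ee_pos"].round(4),"F",o["wrist_force"].round(2)); print(M.round(3))
sl=np.array([-np.sin(np.radians(16.1)),np.cos(np.radians(16.1)),0])
def go(P,ydir):
    x=np.array([0,0,-1.]);W=np.c_[x,ydir,np.cross(x,ydir)]
    print("shift mm",((np.array(P)-o["ee_pos"])*1000@M).round(1),"rotvec",(T.inv()*R.from_matrix(W)).as_rotvec().round(3))
E
python3 - <<'E'
from m import *
P=np.array([.5025,.2632,.07])-sl*.010
for h in (.1,):
  for yd in (sl,-sl,np.cross(sl,[0,0,1]),-np.cross(sl,[0,0,1])): go(P+[0,0,h],yd)
E
```

```text
0.9 [0.2029 0.5112 0.1984] F [-0.68  0.17 -0.57]
[[ 0.     0.369  0.929]
 [ 0.     0.929 -0.369]
 [-1.     0.    -0.   ]]
shift mm [  28.4 -127.9  376.1] rotvec [-0.659  0.    -0.   ]
shift mm [  28.4 -127.9  376.1] rotvec [ 2.483 -0.    -0.   ]
shift mm [  28.4 -127.9  376.1] rotvec [ 0.912 -0.    -0.   ]
shift mm [  28.4 -127.9  376.1] rotvec [-2.23  0.   -0.  ]
```

Emit:
apply_moves:
  rows:
    - [[2,-10,30,0.07,0,0,0],[4,-20,60,0.14,0,0,0],[6,-30,90,0.21,0,0,0],[8,-40,120,0.28,0,0,0],[10,-50,150,0.36,0,0,0],[12,-60,180,0.43,0,0,0],[14,-70,210,0.5,0,0,0],[16,-80,240,0.57,0,0,0],[18,-90,270,0.65,0,0,0],[20,-100,300,0.72,0,0,0],[22,-110,330,0.8,0,0,0],[25,-120,355,0.87,0,0,0],[28,-128,376,0.912,0,0,0],[28,-128,376,0.912,0,0,0],[28,-128,376,0.912,0,0,0],[28,-128,376,0.912,0,0,0]]

```text
time: 2.5
ee_pos: [0.5047, 0.254, 0.1706]
tcp_rot: [169.2, 90.0, 95.4]
wrist_force: [0.4, -0.3, 0.3]
opening: -0.0
```

```bash
python3 - <<'E'
from m import *
print(o["q"].round(1),o["opening"])
P=np.array([.5025,.2632,.07])-sl*.009
go(P+[0,0,.02],np.cross(sl,[0,0,1]))
p=cams.camera("top");cv2.imwrite("pics/t2.png",p["pixels"][:,:,::-1])
q=cams.camera("scene");cv2.imwrite("pics/s2.png",q["pixels"][:,:,::-1])
E
```

```text
2.5 [0.5047 0.254  0.1706] F [ 0.4  -0.33  0.3 ]
[[-0.     0.96   0.278]
 [ 0.     0.278 -0.96 ]
 [-1.     0.    -0.   ]]
[ 26.7   6.5   8.7  92.1   0.  100.5] -1.720157870222155e-05
shift mm [80.6  0.4 -0.4] rotvec [ 0.001 -0.    -0.   ]
```

View pics/t2.png

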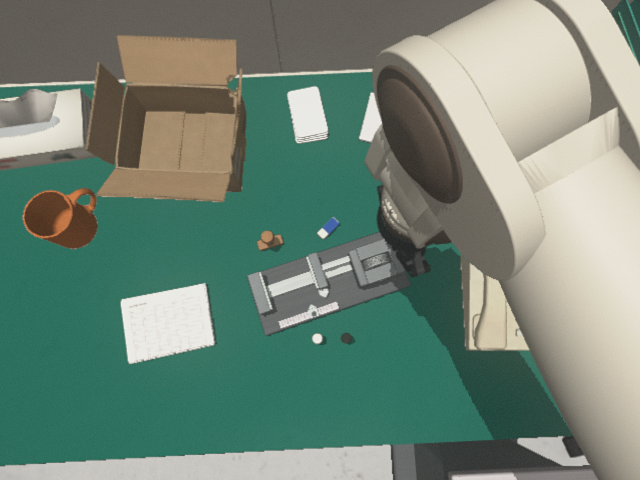

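View pics/s2.png

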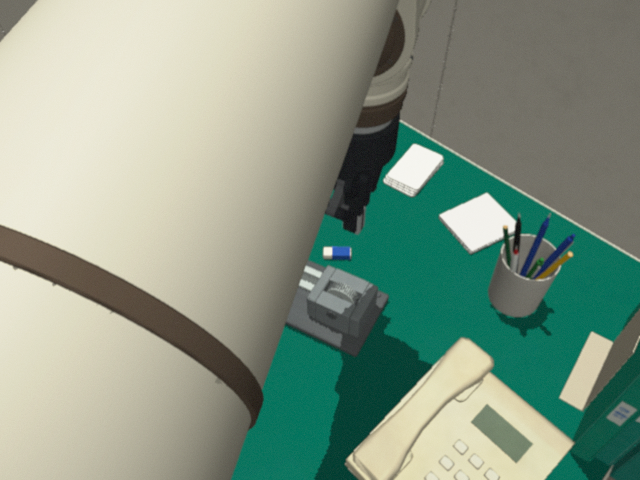

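Emit:
apply_moves:
  rows:
    - [[15,0,0,0,0,0,0],[35,0,0,0,0,0,0],[55,0,0,0,0,0,0],[75,0,0,0,0,0,0],[86,0,0,0,0,0,0],[92,0,0,0,0,0,0],[95,0,0,0,0,0,0],[95,0,0,0,0,0,0]]

```text
time: 3.4
ee_pos: [0.5048, 0.2545, 0.0761]
tcp_rot: [110.1, 89.9, 36.3]
wrist_force: [-1.1, 0.0, 0.5]
opening: -0.0
```

```bash
python3 - <<'E'
from m import *
go(np.array([.5025,.2632,.07])-sl*.009,np.cross(sl,[0,0,1]))
E
```

```text
3.4 [0.5048 0.2545 0.0761] F [-1.09  0.02  0.47]
[[ 0.001  0.96   0.279]
 [ 0.001  0.279 -0.96 ]
 [-1.     0.001 -0.   ]]
shift mm [ 6.1  0.2 -0. ] rotvec [ 0.002 -0.    -0.001]
```

Emit:
apply_moves:
  rows:
    - [[2,0,0,0,0,0,0],[4,0,0,0,0,0,0],[5,0,0,0,0,0,0],[5.5,0,0,0,0,0,0],[5.5,0,0,0,0,0,0]]

```text
time: 3.9
ee_pos: [0.5048, 0.2544, 0.0706]
tcp_rot: [108.4, 89.9, 34.6]
wrist_force: [0.1, 0.3, -0.2]
opening: 0.0001
```

Emit:
apply_moves:
  rows:
    - [[0.5,0,0,0,0,0,0],[0.5,0,0,0,0,0,0]]

```text
time: 4.1
ee_pos: [0.5048, 0.2545, 0.0701]
tcp_rot: [110.1, 89.9, 36.3]
wrist_force: [-0.2, -0.3, -0.1]
opening: -0.0001
```

Emit:
apply_moves:
  rows:
    - [[0.5,0,0,0,0,0,0],[0.5,0,0,0,0,0,0]]

```text
time: 4.3
ee_pos: [0.5048, 0.2544, 0.0695]
tcp_rot: [108.1, 90.0, 34.3]
wrist_force: [-0.9, -0.2, 0.7]
opening: -0.0001
```

Emit:
apply_moves:
  rows:
    - [[0.3,0,0,0,0,0,0],[0.3,0,0,0,0,0,0]]

```text
time: 4.5
ee_pos: [0.5047, 0.2544, 0.0691]
tcp_rot: [113.0, 90.0, 39.2]
wrist_force: [0.7, -0.2, -0.0]
opening: 0.0001
```

Emit:
apply_moves:
  rows:
    - [[0.5,0,0,0,0,0,0],[0.5,0,0,0,0,0,0]]

```text
time: 4.7
ee_pos: [0.5047, 0.2544, 0.0686]
tcp_rot: [111.5, 90.0, 37.7]
wrist_force: [-0.9, -0.3, -0.3]
opening: 0.0002
```

Emit:
apply_moves:
  rows:
    - [[0.4,0,0,0,0,0,0],[0.4,0,0,0,0,0,0]]

```text
time: 4.9
ee_pos: [0.5047, 0.2544, 0.0681]
tcp_rot: [112.2, 90.0, 38.4]
wrist_force: [0.5, 0.4, -0.1]
opening: -0.0003
```

Emit:
apply_moves:
  rows:
    - [[0.4,0,0,0,0,0,0],[0.4,0,0,0,0,0,0]]

```text
time: 5.1
ee_pos: [0.5047, 0.2544, 0.0676]
tcp_rot: [112.4, 90.0, 38.6]
wrist_force: [-0.2, 0.1, -0.6]
opening: -0.0005
```

Emit:
apply_moves:
  rows:
    - [[-3,0,0,0,0,0,0],[-3.5,0,-5,0,0,0,0],[-3.5,0,-9,0,0,0,0],[-3,0,-9,0,0,0,0],[-2.5,0,-9,0,0,0,0],[-2.5,0,-9,0,0,0,0]]

```text
time: 5.7
ee_pos: [0.502, 0.263, 0.07]
tcp_rot: [125.8, 90.0, 52.0]
wrist_force: [-0.6, -0.4, 0.1]
opening: 0.0001
```

Emit:
apply_moves:
  rows:
    - [[0.3,0,0,0,0,0,0],[0.3,0,0,0,0,0,0]]

```text
time: 5.9
ee_pos: [0.502, 0.2629, 0.0695]
tcp_rot: [-115.4, 90.0, 170.8]
wrist_force: [0.2, -0.0, -0.2]
opening: 0.0002
```

Emit:
apply_moves:
  rows:
    - [[0.3,0,0,0,0,0,0],[0.3,0,0,0,0,0,0]]

```text
time: 6.1
ee_pos: [0.502, 0.2628, 0.0692]
tcp_rot: [-131.3, 90.0, 154.9]
wrist_force: [0.0, -0.4, -0.1]
opening: 0.0004
```

Emit:
apply_moves:
  rows:
    - [[0.3,0,0,0,0,0,0],[0.3,0,0,0,0,0,0]]

```text
time: 6.3
ee_pos: [0.502, 0.2628, 0.0688]
tcp_rot: [-102.4, 90.0, -176.2]
wrist_force: [0.8, -0.4, 0.4]
opening: -0.0001
```

Emit:
apply_moves:
  rows:
    - [[0.4,0,0,0,0,0,0],[0.4,0,0,0,0,0,0]]

```text
time: 6.5
ee_pos: [0.502, 0.2628, 0.0684]
tcp_rot: [-93.3, 90.0, -167.1]
wrist_force: [-0.1, 0.1, -0.3]
opening: 0.0001
```

Emit:
apply_moves:
  rows:
    - [[0.4,0,0,0,0,0,0],[0.4,0,0,0,0,0,0]]

```text
time: 6.7
ee_pos: [0.502, 0.2628, 0.0679]
tcp_rot: [-88.6, 90.0, -162.4]
wrist_force: [-0.2, 0.8, -1.0]
opening: -0.0001
```

Emit:
apply_moves:
  rows:
    - [[0.4,0,0,0,0,0,0],[0.4,0,0,0,0,0,0]]

```text
time: 6.9
ee_pos: [0.5019, 0.2627, 0.0675]
tcp_rot: [-87.4, 90.0, -161.3]
wrist_force: [0.5, -0.5, -0.2]
opening: 0.0001
```

```bash
python3 - <<'E'
from m import *
p=cams.camera("top");crop(p,"pics/t3.png",(240,205),200,130,4)
C=cloud(p)
q=cams.camera("scene");crop(q,"pics/s3.png",(250,150),200,150,4)
E
```

```text
6.9 [0.5019 0.2627 0.0675] F [ 0.54 -0.54 -0.22]
[[-0.     0.96   0.279]
 [-0.     0.279 -0.96 ]
 [-1.    -0.     0.   ]]
```

View pics/t3.png

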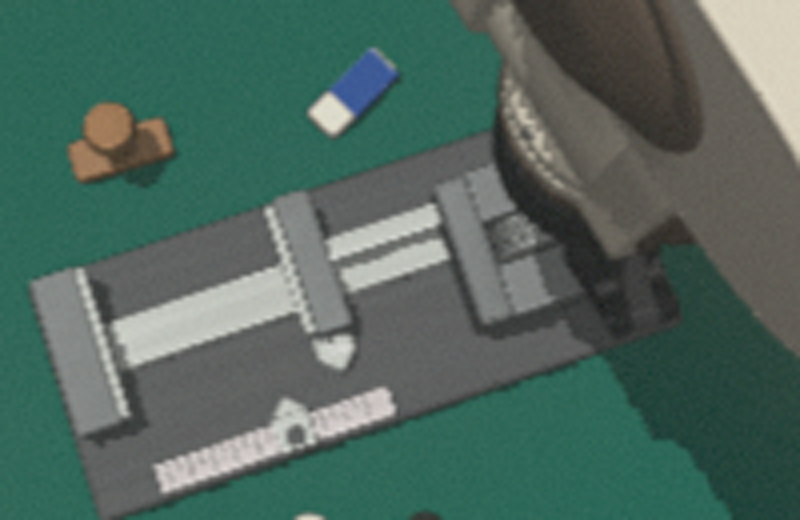

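View pics/s3.png

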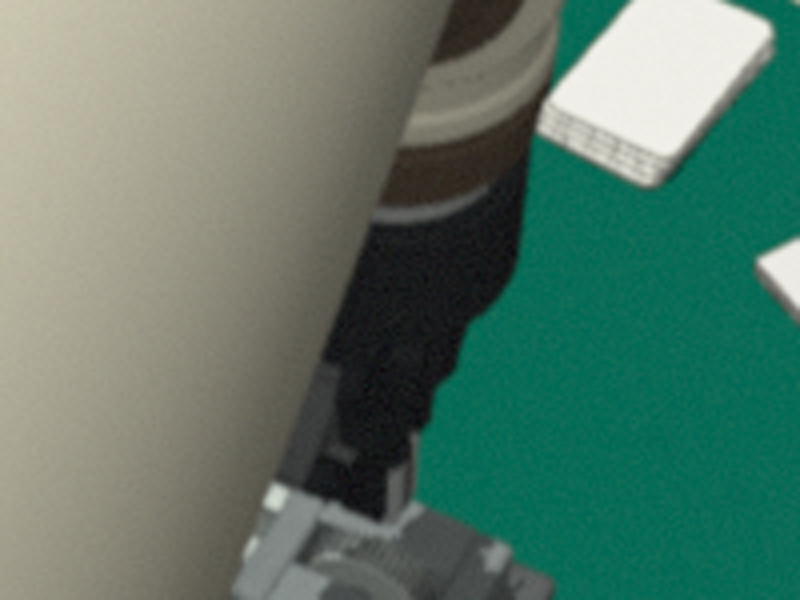

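```bash
python3 - <<'E'
from m import *
q=cams.camera("scene");p=cams.camera("top")
X=o["ee_pos"]; H=np.array([.5025,.2632,.07])
for im,c,s in((q,(250,150),4),(p,(240,205),4)):
    print(((proj(im,[X,X+[0,0,.05],H,X+M[:,1]*.0145,X-M[:,1]*.0145])-c)*s).round())
C=cloud(q); 
for (u,v) in [(400,480),(400,500),(375,500),(330,550),(390,460),(310,430),(350,480)]:
    print(u,v,C[150+v//4,250+u//4].round(4))
E
```

```text
7.0 [0.5019 0.2627 0.0675] F [-0.1   0.29  0.23]
[[-0.     0.96   0.279]
 [-0.     0.279 -0.96 ]
 [-1.    -0.     0.   ]]
[[372. 552.]
 [376. 467.]
 [372. 546.]
 [391. 521.]
 [353. 584.]]
[[552. 225.]
 [565. 204.]
 [551. 223.]
 [540. 193.]
 [564. 258.]]
400 480 [0.4991 0.25   0.1255]
400 500 [0.5    0.2502 0.1132]
375 500 [0.4888 0.2525 0.1225]
330 550 [0.4948 0.2764 0.0636]
390 460 [0.4896 0.2474 0.1485]
310 430 [0.4542 0.2478 0.1992]
350 480 [0.4598 0.237  0.1785]
```

```bash
python3 - <<'E'
from m import *
q=cams.camera("scene")
crop(q,"pics/s4.png",(300,220),80,75,8)
C=cloud(q)
m=(abs(C[...,0]-.502)<.05)&(abs(C[...,1]-.26)<.05)&(C[...,2]>.062)&(C[...,2]<.2)
ys,xs=np.nonzero(m)
for v in range(228,292,4):
    print(v,[(u,*(C[v,u]*1000).round().astype(int)) for u in range(324,364,6)])
print(get_obs()["opening"])
E
```

```text
7.1 [0.502  0.2628 0.0675] F [-0.24  0.03 -0.29]
[[-0.     0.96   0.279]
 [-0.     0.279 -0.96 ]
 [-1.    -0.    -0.   ]]
228 [(324, np.int64(267), np.int64(73), np.int64(565)), (330, np.int64(275), np.int64(76), np.int64(556)), (336, np.int64(466), np.int64(246), np.int64(242)), (342, np.int64(470), np.int64(240), np.int64(244)), (348, np.int64(473), np.int64(235), np.int64(246)), (354, np.int64(479), np.int64(231), np.int64(244)), (360, np.int64(485), np.int64(227), np.int64(242))]
232 [(324, np.int64(267), np.int64(73), np.int64(563)), (330, np.int64(275), np.int64(77), np.int64(552)), (336, np.int64(466), np.int64(246), np.int64(235)), (342, np.int64(471), np.int64(241), np.int64(235)), (348, np.int64(474), np.int64(235), np.int64(238)), (354, np.int64(480), np.int64(231), np.int64(236)), (360, np.int64(486), np.int64(228), np.int64(233))]
236 [(324, np.int64(267), np.int64(72), np.int64(561)), (330, np.int64(276), np.int64(77), np.int64(549)), (336, np.int64(467), np.int64(246), np.int64(228)), (342, np.int64(471), np.int64(241), np.int64(229)), (348, np.int64(473), np.int64(235
[... 4199 characters left out ...]
64(59)), (330, np.int64(505), np.int64(290), np.int64(46)), (336, np.int64(501), np.int64(275), np.int64(65)), (342, np.int64(505), np.int64(268), np.int64(69)), (348, np.int64(518), np.int64(268), np.int64(55)), (354, np.int64(521), np.int64(260), np.int64(60)), (360, np.int64(527), np.int64(254), np.int64(59))]
288 [(324, np.int64(489), np.int64(286), np.int64(57)), (330, np.int64(493), np.int64(278), np.int64(61)), (336, np.int64(495), np.int64(269), np.int64(69)), (342, np.int64(501), np.int64(263), np.int64(68)), (348, np.int64(506), np.int64(257), np.int64(69)), (354, np.int64(518), np.int64(256), np.int64(58)), (360, np.int64(523), np.int64(250), np.int64(59))]
-0.00013030107234885603
```

View pics/s4.png

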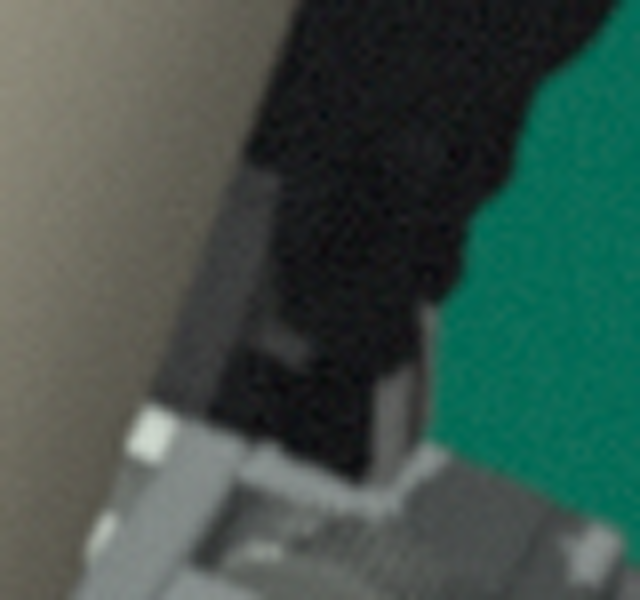

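```bash
python3 - <<'E'
from m import *
q=cams.camera("scene")
C=cloud(q)
B=np.array([.497,.251,0])
for z in (.0675,.08,.09,.1,.11): print(z,proj(q,B+[0,0,z]).round(1), proj(q,np.array([.505,.252,z])).round(1))
for u in (338,342,346,350): print(u,[(v,*(C[v,u]*1000).round().astype(int).tolist()) for v in range(274,288)])
print(proj(q,[.5047,.254,.1706]))
E
```

```text
7.15 [0.502  0.2628 0.0675] F [0.52 0.92 0.56]
[[-0.     0.96   0.279]
 [-0.     0.279 -0.96 ]
 [-1.    -0.    -0.   ]]
0.0675 [[346.9 295.4]] [[350.3 291.3]]
0.08 [[347.2 290.3]] [[350.7 286.2]]
0.09 [[347.4 286.1]] [[350.9 282. ]]
0.1 [[347.6 281.8]] [[351.2 277.7]]
0.11 [[347.9 277.5]] [[351.5 273.3]]
338 [(274, 463, 238, 166), (275, 464, 239, 162), (276, 488, 260, 114), (277, 487, 259, 113), (278, 487, 259, 111), (279, 513, 282, 57), (280, 511, 280, 60), (281, 511, 280, 57), (282, 509, 278, 59), (283, 502, 272, 70), (284, 502, 272, 67), (285, 500, 270, 69), (286, 499, 269, 70), (287, 498, 268, 69)]
342 [(274, 475, 242, 150), (275, 475, 242, 148), (276, 490, 255, 117), (277, 488, 254, 117), (278, 490, 255, 113), (279, 489, 254, 112), (280, 490, 254, 109), (281, 514, 275, 59), (282, 513, 275, 58), (283, 512, 274, 58), (284, 506, 268, 67), (285, 505, 267, 67), (286, 503, 265, 69), (287, 501, 264, 69)]
346 [(274, 495, 253, 119), (275, 495, 252, 117), (276, 496, 253, 112), (277, 496, 254, 109), (278, 495, 253, 109), (279, 495, 253, 106), (280, 495, 252, 105), (281, 496, 253, 101), (282, 517, 271, 57), (283, 516, 270, 58), (284, 513, 267, 61), (285, 509, 263, 67), (286, 507, 262, 68), (287, 504, 260, 71)]
350 [(274, 500, 250, 116), (275, 500, 250, 114), (276, 500, 250, 112), (277, 500, 250, 109), (278, 500, 250, 107), (279, 525, 270, 57), (280, 523, 269, 59), (281, 522, 267, 59), (282, 522, 267, 56), (283, 520, 266, 58), (284, 519, 265, 57), (285, 517, 263, 58), (286, 516, 262, 58), (287, 511, 258, 66)]
[[351.94437347 244.07054883]]
```

Emit:
apply_moves:
  rows:
    - [[3,0,0,0,0,0,0],[6,0,0,0,0,0,0],[9,0,0,0,0,0,0],[11,0,0,0,0,0,0],[12,0,0,0,0,0,0],[12,0,0,0,0,0,0]]

```text
time: 7.8
ee_pos: [0.5019, 0.2627, 0.0553]
tcp_rot: [-82.6, 90.0, -156.4]
wrist_force: [0.2, 0.3, -0.9]
opening: 0.0
```

```bash
python3 - <<'E'
from m import *
q=cams.camera("scene")
crop(q,"pics/s5.png",(300,220),80,75,8)
C=cloud(q)
for u in (334,338,342,346,350): print(u,[(v,*(C[v,u]*1000).round().astype(int).tolist()) for v in range(274,294)])
p=cams.camera("top");crop(p,"pics/t5.png",(340,205),80,75,8)
E
```

```text
7.8 [0.5019 0.2627 0.0553] F [ 0.16  0.3  -0.95]
[[-0.001  0.96   0.279]
 [-0.     0.279 -0.96 ]
 [-1.    -0.001  0.   ]]
334 [(274, 454, 236, 178), (275, 453, 236, 177), (276, 451, 234, 178), (277, 450, 233, 179), (278, 451, 233, 175), (279, 453, 236, 168), (280, 454, 236, 165), (281, 454, 236, 163), (282, 506, 283, 57), (283, 501, 279, 64), (284, 499, 276, 67), (285, 498, 276, 66), (286, 498, 275, 64), (287, 495, 272, 68), (288, 494, 272, 67), (289, 493, 271, 66), (290, 491, 269, 69), (291, 492, 270, 63), (292, 493, 271, 59), (293, 491, 269, 61)]
338 [(274, 463, 238, 166), (275, 464, 239, 162), (276, 463, 238, 162), (277, 464, 239, 157), (278, 463, 238, 157), (279, 464, 238, 155), (280, 463, 238, 153), (281, 465, 239, 148), (282, 488, 260, 100), (283, 487, 259, 99), (284, 502, 272, 67), (285, 500, 271, 69), (286, 500, 270, 67), (287, 498, 268, 69), (288, 496, 267, 69), (289, 496, 267, 68), (290, 494, 265, 70), (291, 494, 265, 67), (292, 494, 264, 65), (293, 494, 265, 61)]
342 [(274, 474, 242, 151), (275, 475, 242, 148), (276, 475, 242, 145), (277, 475, 242, 144), (278, 474, 241, 14
[... 489 characters left out ...]
, 497, 254, 99), (282, 497, 254, 97), (283, 496, 253, 96), (284, 496, 253, 94), (285, 497, 253, 91), (286, 496, 252, 90), (287, 505, 260, 69), (288, 503, 259, 70), (289, 503, 258, 69), (290, 502, 257, 69), (291, 501, 257, 67), (292, 499, 255, 70), (293, 499, 254, 68)]
350 [(274, 499, 250, 116), (275, 500, 250, 114), (276, 501, 251, 110), (277, 500, 250, 110), (278, 501, 250, 105), (279, 500, 250, 104), (280, 501, 251, 100), (281, 502, 251, 97), (282, 501, 250, 96), (283, 502, 251, 93), (284, 518, 264, 60), (285, 517, 263, 58), (286, 516, 263, 57), (287, 510, 257, 68), (288, 508, 255, 69), (289, 507, 255, 68), (290, 506, 253, 68), (291, 506, 253, 66), (292, 505, 252, 66), (293, 504, 252, 65)]
```

View pics/s5.png

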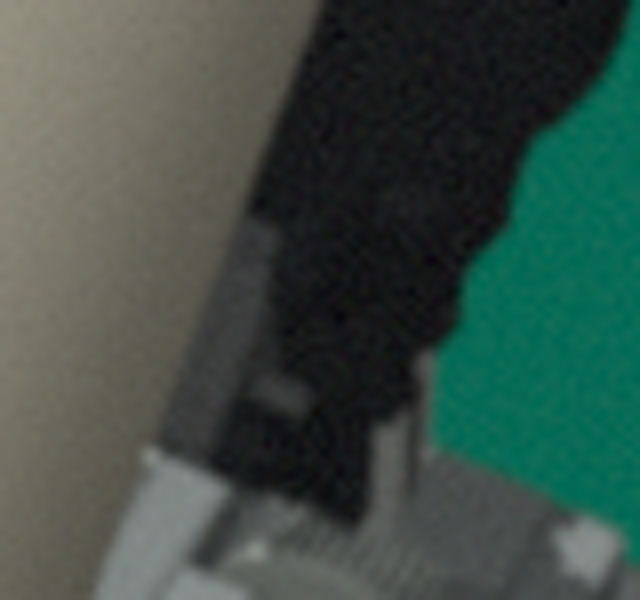

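View pics/t5.png

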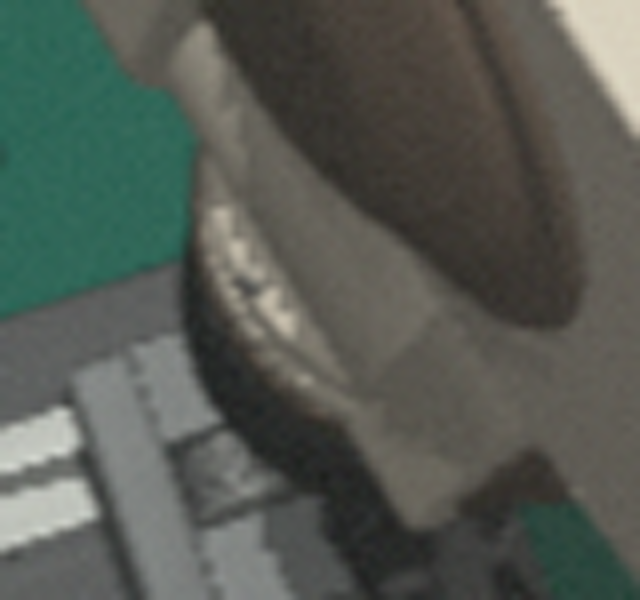

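Emit:
apply_moves:
  rows:
    - [[3,0,0,0,0,0,0],[6,0,0,0,0,0,0],[9,0,0,0,0,0,0],[11,0,0,0,0,0,0],[12,0,0,0,0,0,0],[12,0,0,0,0,0,0]]

```text
time: 8.5
ee_pos: [0.5019, 0.2627, 0.0434]
tcp_rot: [-86.3, 90.0, -160.1]
wrist_force: [0.3, 0.4, -0.4]
opening: -0.0
```

Emit:
apply_moves:
  rows:
    - [[1,0,0,0,0,0,0],[2,0,0,0,0,0,0],[2,0,0,0,0,0,0]]

```text
time: 8.8
ee_pos: [0.5018, 0.2627, 0.0413]
tcp_rot: [-85.3, 90.0, -159.1]
wrist_force: [0.2, 0.2, -0.5]
opening: 0.0002
```

```bash
python3 - <<'E'
from m import *
q=cams.camera("scene")
crop(q,"pics/s6.png",(300,220),80,75,8)
C=cloud(q)
for u in (338,342,346,350): print(u,[(v,*(C[v,u]*1000).round().astype(int).tolist()) for v in range(282,296)])
E
```

```text
8.8 [0.5018 0.2627 0.0413] F [ 0.22  0.24 -0.48]
[[-0.001  0.96   0.279]
 [-0.     0.279 -0.96 ]
 [-1.    -0.001  0.   ]]
338 [(282, 464, 239, 147), (283, 464, 239, 145), (284, 464, 239, 142), (285, 465, 239, 139), (286, 465, 239, 138), (287, 464, 238, 137), (288, 488, 259, 86), (289, 487, 259, 85), (290, 495, 265, 68), (291, 493, 264, 69), (292, 493, 264, 67), (293, 495, 265, 60), (294, 494, 265, 59), (295, 494, 264, 57)]
342 [(282, 475, 242, 133), (283, 476, 243, 128), (284, 475, 241, 129), (285, 475, 241, 126), (286, 477, 243, 121), (287, 475, 241, 122), (288, 489, 253, 92), (289, 490, 254, 88), (290, 488, 252, 90), (291, 489, 253, 85), (292, 495, 259, 69), (293, 495, 258, 68), (294, 495, 258, 66), (295, 495, 258, 62)]
346 [(282, 497, 254, 97), (283, 496, 253, 97), (284, 497, 253, 93), (285, 497, 254, 89), (286, 496, 252, 90), (287, 496, 253, 87), (288, 496, 252, 86), (289, 496, 252, 83), (290, 496, 252, 80), (291, 496, 252, 78), (292, 496, 252, 75), (293, 498, 254, 70), (294, 498, 253, 67), (295, 496, 252, 69)]
350 [(282, 502, 251, 95), (283, 501, 251, 93), (284, 502, 251, 90), (285, 501, 250, 89), (286, 502, 251, 85), (287, 503, 252, 80), (288, 503, 251, 79), (289, 508, 255, 67), (290, 507, 254, 66), (291, 506, 254, 65), (292, 504, 252, 67), (293, 504, 252, 65), (294, 502, 250, 67), (295, 501, 249, 66)]
```

View pics/s6.png

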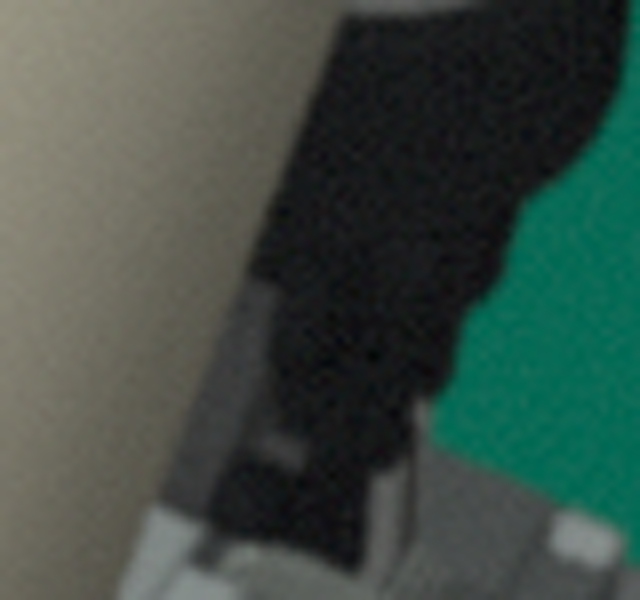

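Emit:
apply_moves:
  rows:
    - [[0,0,3,0,0,0,0],[0,0,6,0,0,0,0],[0,0,8,0,0,0,0],[1,0,8,0,0,0,0],[2,0,8,0,0,0,0],[2,0,8,0,0,0,0]]

```text
time: 9.45
ee_pos: [0.504, 0.255, 0.0391]
tcp_rot: [-86.6, 90.0, -160.4]
wrist_force: [-0.5, 0.3, -0.5]
opening: -0.0002
```

Emit:
apply_moves:
  rows:
    - [[0.5,0,0,0,0,0,0],[1,0,0,0,0,0,0]]

```text
time: 9.65
ee_pos: [0.504, 0.2551, 0.0381]
tcp_rot: [-84.6, 90.0, -158.4]
wrist_force: [-0.3, 0.9, -0.6]
opening: -0.0001
```

Emit:
apply_moves:
  rows:
    - [[0.5,0,0,0,0,0,0],[0.5,0,0,0,0,0,0]]

```text
time: 9.85
ee_pos: [0.5039, 0.2551, 0.0375]
tcp_rot: [-84.6, 89.9, -158.4]
wrist_force: [-0.8, 0.6, 0.8]
opening: 0.0002
```

Emit:
apply_moves:
  rows:
    - [[0.5,0,0,0,0,0,0],[0.5,0,0,0,0,0,0]]

```text
time: 10.05
ee_pos: [0.5039, 0.2551, 0.037]
tcp_rot: [-84.9, 90.0, -158.7]
wrist_force: [-0.2, -0.7, 0.1]
opening: 0.0001
```

Emit:
apply_moves:
  rows:
    - [[0.5,0,0,0,0,0,0],[0.5,0,0,0,0,0,0]]

```text
time: 10.25
ee_pos: [0.504, 0.2552, 0.0369]
tcp_rot: [-93.1, 90.0, -166.9]
wrist_force: [-0.4, -1.0, 3.1]
opening: 0.0003
```

Emit:
apply_moves:
  rows:
    - [[0.5,0,0,0,0,0,0],[0.5,0,0,0,0,0,0]]

```text
time: 10.45
ee_pos: [0.5041, 0.2552, 0.0369]
tcp_rot: [-125.4, 90.0, 160.8]
wrist_force: [-1.8, -0.5, 4.8]
opening: 0.0
```

Emit:
apply_moves:
  rows:
    - [[0.5,0,0,0,0,0,0],[0.5,0,0,0,0,0,0]]

```text
time: 10.65
ee_pos: [0.5041, 0.2552, 0.0369]
tcp_rot: [123.3, 90.0, 49.5]
wrist_force: [-1.5, -0.4, 5.3]
opening: -0.0001
```

```bash
python3 - <<'E'
from m import *
q=cams.camera("scene")
crop(q,"pics/s7.png",(300,220),80,75,8)
C=cloud(q)
for u in (342,346,350,354): print(u,[(v,*(C[v,u]*1000).round().astype(int).tolist()) for v in range(286,302)])
E
```

```text
10.65 [0.5041 0.2552 0.0369] F [-1.49 -0.4   5.26]
[[ 0.     0.96   0.279]
 [ 0.     0.279 -0.96 ]
 [-1.     0.    -0.   ]]
342 [(286, 461, 229, 151), (287, 461, 229, 149), (288, 462, 230, 146), (289, 461, 229, 145), (290, 462, 230, 141), (291, 461, 229, 140), (292, 462, 230, 137), (293, 489, 253, 81), (294, 496, 259, 64), (295, 494, 257, 65), (296, 496, 259, 59), (297, 496, 259, 56), (298, 496, 259, 53), (299, 495, 257, 54), (300, 492, 255, 58), (301, 490, 253, 59)]
346 [(286, 473, 233, 135), (287, 473, 233, 132), (288, 472, 233, 132), (289, 474, 234, 127), (290, 474, 234, 124), (291, 473, 233, 123), (292, 474, 233, 121), (293, 493, 249, 80), (294, 491, 247, 82), (295, 491, 248, 79), (296, 497, 253, 64), (297, 497, 253, 61), (298, 497, 253, 59), (299, 498, 253, 56), (300, 496, 252, 56), (301, 494, 250, 58)]
350 [(286, 484, 236, 119), (287, 482, 234, 122), (288, 482, 234, 120), (289, 495, 245, 91), (290, 496, 245, 88), (291, 496, 245, 85), (292, 496, 245, 83), (293, 495, 244, 83), (294, 496, 245, 78), (295, 495, 244, 77), (296, 498, 246, 71), (297, 500, 248, 63), (298, 498, 246, 65), (299, 499, 247, 61), (300, 499, 246, 59), (301, 498, 246, 58)]
354 [(286, 500, 242, 96), (287, 501, 243, 92), (288, 500, 242, 91), (289, 500, 242, 90), (290, 499, 241, 89), (291, 500, 242, 84), (292, 500, 242, 82), (293, 501, 242, 78), (294, 502, 243, 75), (295, 507, 247, 62), (296, 505, 245, 63), (297, 505, 245, 61), (298, 505, 245, 59), (299, 503, 243, 60), (300, 504, 244, 56), (301, 502, 242, 58)]
```

View pics/s7.png

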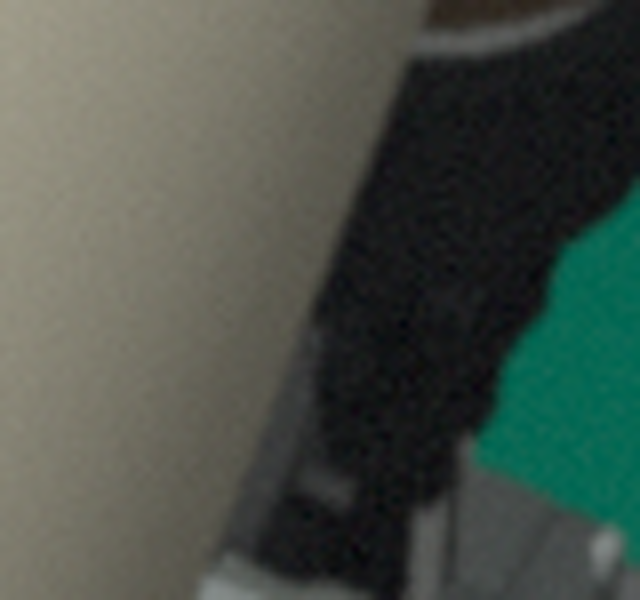

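Emit:
apply_moves:
  rows:
    - [[0.6,0,-1,0,0,0,0],[0.6,0,-2.5,0,0,0,0],[0.6,0,-4,0,0,0,0],[0.6,0,-5,0,0,0,0],[0.6,0,-5,0,0,0,0]]

```text
time: 11.2
ee_pos: [0.5027, 0.2601, 0.037]
tcp_rot: [107.2, 90.0, 33.4]
wrist_force: [-2.7, -0.4, 7.7]
opening: -0.0001
```

```bash
python3 - <<'E'
from m import *
p=cams.camera("top");crop(p,"pics/t7.png",(240,225),175,112,4.5)
E
```

```text
11.2 [0.5027 0.2601 0.037 ] F [-2.73 -0.42  7.66]
[[ 0.001  0.96   0.279]
 [ 0.     0.279 -0.96 ]
 [-1.     0.001 -0.   ]]
```

View pics/t7.png

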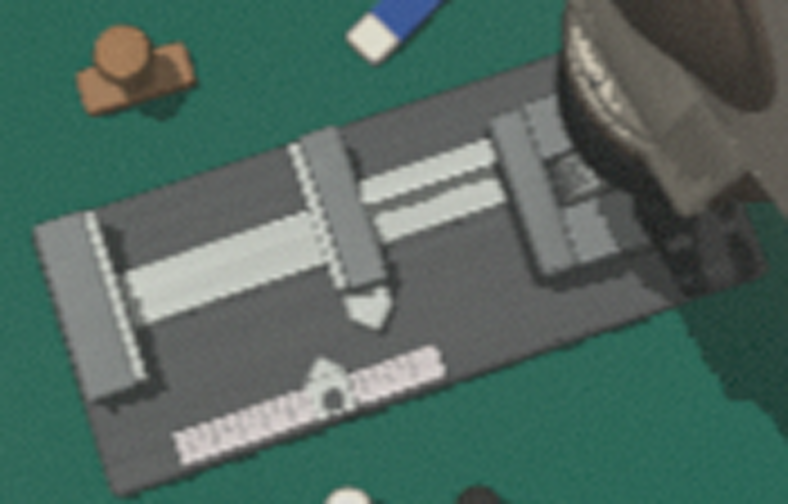

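Emit:
apply_moves:
  rows:
    - [[0.5,0,-1.5,0,0,0,0],[0.5,0,-3,0,0,0,0],[0.5,0,-4.5,0,0,0,0],[0.5,0,-6,0,0,0,0],[0.5,0,-7.5,0,0,0,0],[0.5,0,-9,0,0,0,0],[0.5,0,-10,0,0,0,0],[0.5,0,-10,0,0,0,0]]

```text
time: 12.05
ee_pos: [0.4999, 0.2697, 0.037]
tcp_rot: [104.2, 89.9, 30.4]
wrist_force: [-3.2, -1.0, 5.7]
opening: -0.0001
```

Emit:
apply_moves:
  rows:
    - [[-2,0,0,0,0,0,0],[-5,0,0,0,0,0,0],[-5,0,6,0,0,0,0],[-5,0,12,0,0,0,0],[-5,0,16,0,0,0,0],[-3,0,16,0,0,0,0],[-1,0,16,0,0,0,0],[-0.5,0,16,0,0,0,0],[-0.5,0,16,0,0,0,0]]

```text
time: 12.95
ee_pos: [0.5043, 0.2544, 0.0373]
tcp_rot: [105.1, 90.0, 31.3]
wrist_force: [0.7, -0.1, 0.8]
opening: 0.0003
```

```bash
python3 - <<'E'
from m import *
p=cams.camera("top");crop(p,"pics/t8.png",(290,250),80,70,9)
E
```

```text
12.95 [0.5043 0.2544 0.0373] F [ 0.72 -0.11  0.84]
[[ 0.001  0.96   0.279]
 [ 0.     0.279 -0.96 ]
 [-1.     0.001 -0.   ]]
```

View pics/t8.png

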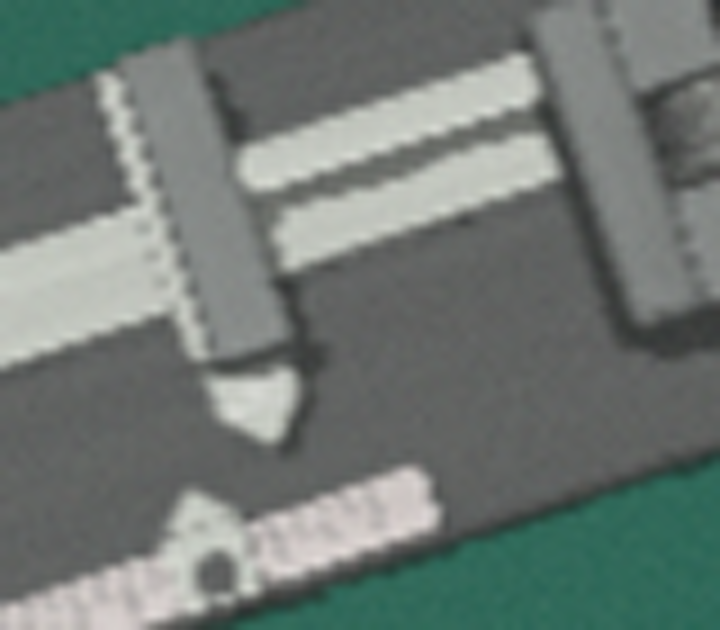

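```bash
cat > c.py <<'E'
from b import *
def rel(a,b,off=(290,250),s=9,im=p):
    f=lambda t:np.array(t)/s+np.array(off)-.44
    A=loc(at_z(im,[f(a)],.026))[0]; B=loc(at_z(im,[f(b)],.033))[0]
    print("ptr",A,"idx",B,"diff y mm",(B-A)[1]*1000)
E
python3 -c "
from c import *
rel((277,445),(190,490))"
```

```text
ptr [-0.0253  0.025 ] idx [-0.0286  0.0435] diff y mm 18.499999999999996
```

Emit:
apply_moves:
  rows:
    - [[0.7,0,0,0,0,0,0],[1,0,0,0,0,0,0],[1,0,-1,0,0,0,0],[1,0,-2.5,0,0,0,0],[1,0,-4,0,0,0,0],[1,0,-5.5,0,0,0,0],[1,0,-7,0,0,0,0],[1,0,-8.5,0,0,0,0],[1,0,-10,0,0,0,0],[1,0,-11.5,0,0,0,0],[1,0,-13,0,0,0,0],[1,0,-14.5,0,0,0,0],[1,0,-15.5,0,0,0,0],[1,0,-16,0,0,0,0],[1,0,-16,0,0,0,0]]

```text
time: 14.5
ee_pos: [0.5, 0.27, 0.037]
tcp_rot: [101.8, 89.9, 28.0]
wrist_force: [-1.7, -0.3, 5.9]
opening: -0.0004
```

Emit:
apply_moves:
  rows:
    - [[-2,0,0,0,0,0,0],[-5,0,0,0,0,0,0],[-5,0,6,0,0,0,0],[-5,0,12,0,0,0,0],[-5,0,16,0,0,0,0],[-3,0,16,0,0,0,0],[-1,0,16,0,0,0,0],[-0.5,0,16,0,0,0,0],[-0.5,0,16,0,0,0,0]]

```text
time: 15.4
ee_pos: [0.5043, 0.2547, 0.0372]
tcp_rot: [102.5, 89.9, 28.8]
wrist_force: [0.3, -0.2, -0.6]
opening: 0.0
```

```bash
python3 - <<'E'
from m import *
p=cams.camera("top");crop(p,"pics/t9.png",(290,250),80,70,9)
E
```

```text
15.4 [0.5043 0.2547 0.0372] F [ 0.27 -0.22 -0.61]
[[ 0.001  0.96   0.279]
 [ 0.001  0.279 -0.96 ]
 [-1.     0.001 -0.   ]]
```

View pics/t9.png

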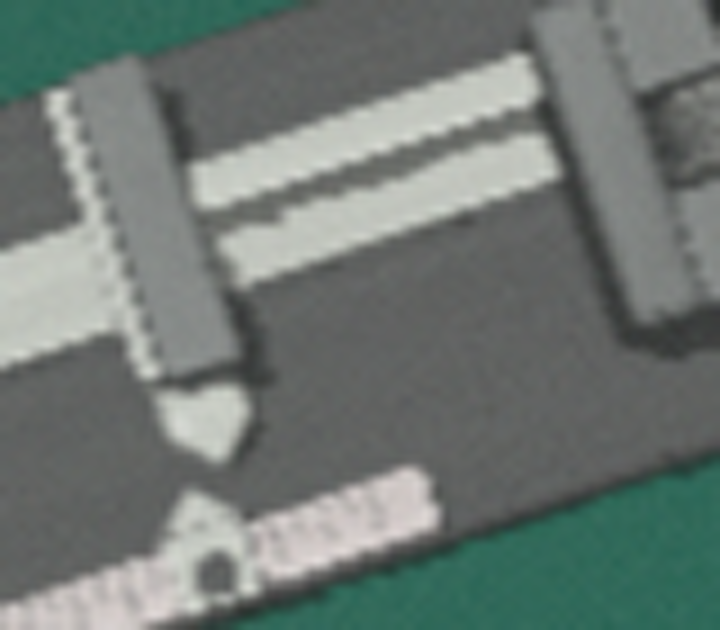

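```bash
python3 -c "
from c import *
rel((222,462),(190,490))"
```

```text
ptr [-0.0249  0.036 ] idx [-0.0286  0.0435] diff y mm 7.5
```

Emit:
apply_moves:
  rows:
    - [[0.7,0,0,0,0,0,0],[1,0,0,0,0,0,0],[1,0,-1,0,0,0,0],[1,0,-2.5,0,0,0,0],[1,0,-4,0,0,0,0],[1,0,-5.5,0,0,0,0],[1,0,-7,0,0,0,0],[1,0,-8.5,0,0,0,0],[1,0,-9,0,0,0,0],[1,0,-9,0,0,0,0]]

```text
time: 16.45
ee_pos: [0.502, 0.2636, 0.037]
tcp_rot: [101.3, 89.9, 27.6]
wrist_force: [-1.1, -1.7, 6.1]
opening: -0.0003
```

```bash
python3 - <<'E'
from m import *
p=cams.camera("top");crop(p,"pics/t10.png",(295,280),40,40,15)
import pickle;pickle.dump(p,open("p10.pkl","wb"))
E
```

```text
16.45 [0.502  0.2636 0.037 ] F [-1.05 -1.67  6.08]
[[ 0.002  0.96   0.28 ]
 [ 0.001  0.28  -0.96 ]
 [-1.     0.002 -0.   ]]
```

View pics/t10.png

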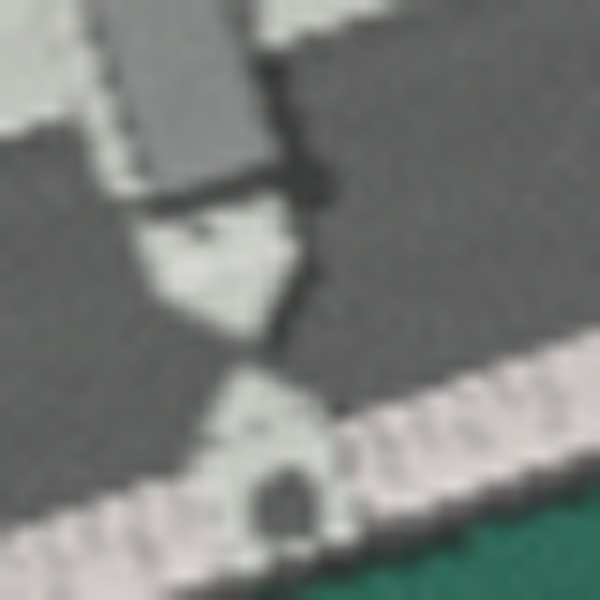

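```bash
cat > rect.py <<'E'
from c import *
from workcell import cams
def rect(im,avg,z,x0,x1,y0,y1,res=.0001):
    xs=np.arange(x0,x1,res); ys=np.arange(y0,y1,res)
    X,Y=np.meshgrid(xs,ys,indexing='ij')
    W=np.c_[O[0]+X.ravel()*np.cos(yw)-Y.ravel()*np.sin(yw),O[1]+X.ravel()*np.sin(yw)+Y.ravel()*np.cos(yw),np.full(X.size,z)]
    uv=proj(im,W).astype(np.float32)
    return cv2.remap(avg,uv[:,0].reshape(X.shape),uv[:,1].reshape(X.shape),cv2.INTER_CUBIC),xs,ys
def avg(name,n=8):
    a=0
    for i in range(n):
        im=cams.camera(name); a=a+im["pixels"].astype(np.float32)/n
    return im,a
def show(im,a,tag):
    for z,nm in ((.026,"p"),(.033,"i")):
        r,xs,ys=rect(im,a,z,-.056,-.012,.015,.07)
        cv2.imwrite(f"pics/{tag}_{nm}.png",np.clip(r[::-1,:,::-1],0,255).astype(np.uint8))
        g=r.mean(2)
        # bright-run midpoint & edges per x row
        rng=np.arange(-.0285,-.017,.0015) if nm=="p" else np.arange(-.040,-.026,.0015)
        for x in rng:
            row=g[int(round((x+.056)/.0001))]
            row=cv2.GaussianBlur(row.reshape(1,-1),(0,0),4).ravel()
            b=row>140
            idx=np.flatnonzero(b)
            if len(idx):
                runs=np.split(idx,np.flatnonzero(np.diff(idx)>1)+1)
                print(nm,round(x*1000,1),[(round(ys[k[0]]*1000,1),round(ys[k[-1]]*1000,1),round((ys[k[0]]+ys[k[-1]])*500,2)) for k in runs if len(k)>5])
E
python3 - <<'E'
from rect import *
im,a=avg("top",10); show(im,a,"r10")
E
```

```text
p -28.5 [(np.float64(43.0), np.float64(44.8), np.float64(43.9))]
p -24.0 [(np.float64(40.1), np.float64(43.2), np.float64(41.65))]
p -22.5 [(np.float64(38.7), np.float64(44.8), np.float64(41.75))]
p -21.0 [(np.float64(37.0), np.float64(46.3), np.float64(41.65))]
p -19.5 [(np.float64(35.6), np.float64(47.7), np.float64(41.65))]
p -18.0 [(np.float64(34.1), np.float64(49.3), np.float64(41.7))]
i -40.0 [(np.float64(15.0), np.float64(69.9), np.float64(42.45))]
i -38.5 [(np.float64(15.0), np.float64(69.9), np.float64(42.45))]
i -37.0 [(np.float64(36.5), np.float64(52.6), np.float64(44.55))]
i -35.5 [(np.float64(37.1), np.float64(49.9), np.float64(43.5))]
i -34.0 [(np.float64(37.7), np.float64(49.8), np.float64(43.75))]
i -32.5 [(np.float64(39.2), np.float64(48.6), np.float64(43.9))]
i -31.0 [(np.float64(40.6), np.float64(47.2), np.float64(43.9))]
i -29.5 [(np.float64(42.3), np.float64(45.4), np.float64(43.85))]
```

View pics/r10_p.png

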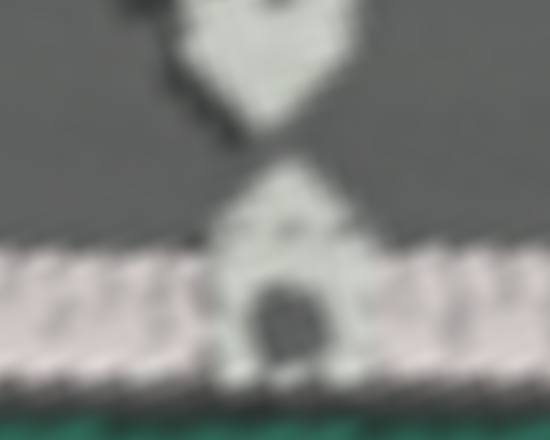

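View pics/r10_i.png

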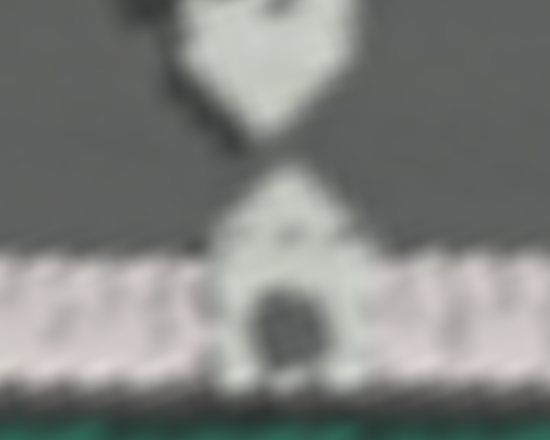

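Emit:
apply_moves:
  rows:
    - [[0.5,0,-1,0,0,0,0],[0.5,0,-2,0,0,0,0],[0.5,0,-3,0,0,0,0],[0.5,0,-3.4,0,0,0,0],[0.5,0,-3.4,0,0,0,0],[0.5,0,-3.4,0,0,0,0]]

```text
time: 17.6
ee_pos: [0.501, 0.2669, 0.037]
tcp_rot: [103.3, 89.8, 29.6]
wrist_force: [-1.6, -1.3, 5.6]
opening: -0.0005
```

```bash
python3 - <<'E'
from rect import *
im,a=avg("top",8); show(im,a,"r11")
E
```

```text
p -28.5 [(np.float64(43.1), np.float64(44.6), np.float64(43.85))]
p -24.0 [(np.float64(42.6), np.float64(45.0), np.float64(43.8))]
p -22.5 [(np.float64(40.8), np.float64(46.6), np.float64(43.7))]
p -21.0 [(np.float64(39.4), np.float64(48.2), np.float64(43.8))]
p -19.5 [(np.float64(37.9), np.float64(49.9), np.float64(43.9))]
p -18.0 [(np.float64(36.5), np.float64(51.3), np.float64(43.9))]
i -40.0 [(np.float64(15.0), np.float64(69.9), np.float64(42.45))]
i -38.5 [(np.float64(15.0), np.float64(69.9), np.float64(42.45))]
i -37.0 [(np.float64(36.6), np.float64(52.5), np.float64(44.55))]
i -35.5 [(np.float64(37.1), np.float64(49.8), np.float64(43.45))]
i -34.0 [(np.float64(37.7), np.float64(49.8), np.float64(43.75))]
i -32.5 [(np.float64(39.2), np.float64(48.6), np.float64(43.9))]
i -31.0 [(np.float64(40.7), np.float64(47.1), np.float64(43.9))]
i -29.5 [(np.float64(42.3), np.float64(45.4), np.float64(43.85))]
```

Aligned within about 0.1 mm. I'll lift straight off and retreat to clear both cameras' views.

Emit:
apply_moves:
  rows:
    - [[-1,0,0,0,0,0,0],[-4,0,0,0,0,0,0],[-10,0,0,0,0,0,0],[-25,0,0,0,0,0,0],[-50,0,0,0,0,0,0],[-80,0,0,0,0,0,0],[-110,0,0,0,0,0,0],[-130,0,25,0,0,0,0],[-140,0,55,0,0,0,0],[-150,0,90,0,0,0,0],[-150,0,125,0,0,0,0],[-150,0,160,0,0,0,0],[-150,0,200,0,0,0,0],[-150,0,240,0,0,0,0],[-150,0,270,0,0,0,0],[-150,0,290,0,0,0,0],[-150,0,300,0,0,0,0],[-150,0,300,0,0,0,0]]

```text
time: 19.8
ee_pos: [0.5848, -0.0221, 0.1874]
tcp_rot: [99.5, 89.8, 25.6]
wrist_force: [-0.7, 0.8, -0.4]
opening: -0.0001
```

```bash
python3 - <<'E'
from rect import *
im,a=avg("top",8); show(im,a,"r12"); cv2.imwrite("pics/t12.png",a[:,:,::-1])
print("scene")
im,a=avg("scene",8); show(im,a,"q12"); cv2.imwrite("pics/s12.png",a[:,:,::-1])
E
```

```text
p -28.5 [(np.float64(42.4), np.float64(45.4), np.float64(43.9))]
p -24.0 [(np.float64(42.0), np.float64(45.6), np.float64(43.8))]
p -22.5 [(np.float64(40.5), np.float64(47.1), np.float64(43.8))]
p -21.0 [(np.float64(38.9), np.float64(48.7), np.float64(43.8))]
p -19.5 [(np.float64(37.5), np.float64(50.5), np.float64(44.0))]
p -18.0 [(np.float64(36.0), np.float64(51.7), np.float64(43.85))]
i -40.0 [(np.float64(15.0), np.float64(69.9), np.float64(42.45))]
i -38.5 [(np.float64(15.0), np.float64(69.9), np.float64(42.45))]
i -37.0 [(np.float64(36.1), np.float64(53.0), np.float64(44.55)), (np.float64(57.9), np.float64(58.5), np.float64(58.2))]
i -35.5 [(np.float64(36.5), np.float64(50.9), np.float64(43.7))]
i -34.0 [(np.float64(37.2), np.float64(50.2), np.float64(43.7))]
i -32.5 [(np.float64(38.8), np.float64(49.2), np.float64(44.0))]
i -31.0 [(np.float64(40.2), np.float64(47.7), np.float64(43.95))]
i -29.5 [(np.float64(41.8), np.float64(46.0), np.float64(43.9))]
scene[ WARN:0@15.620] global loadsave.cpp:1063 imwrite_ Unsupported depth image for selected encoder is fallbacked to CV_8U.
```

View pics/t12.png

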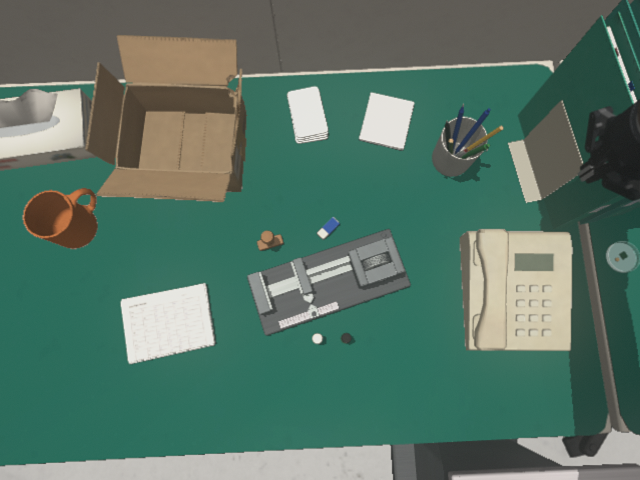

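View pics/s12.png

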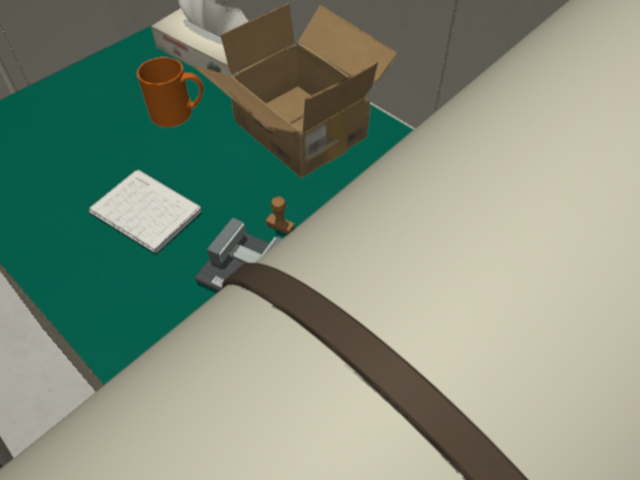

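View pics/q12_i.png

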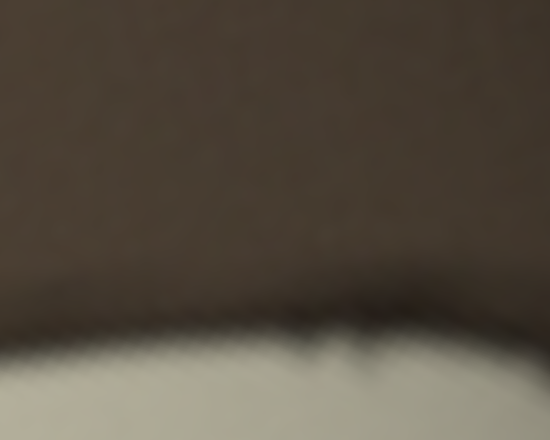

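View pics/r12_i.png

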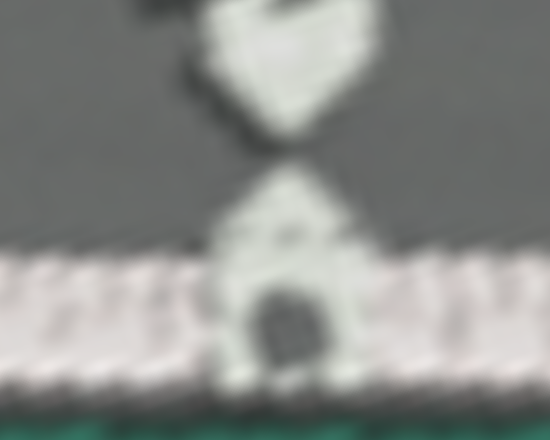

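```bash
python3 - <<'E'
from m import *
p=cams.camera("top"); C=cloud(p)
for uv in [(460,145),(482,118),(462,112),(495,132),(530,170),(560,150),(590,100),(600,200),(585,165),(575,110),(615,140)]: print(uv,C[uv[1],uv[0]].round(3))
a=cv2.imread("pics/top0.png").astype(int); b=p["pixels"][:,:,::-1].astype(int)
d=abs(cv2.GaussianBlur(a.astype(np.float32),(0,0),1.5)-cv2.GaussianBlur(b.astype(np.float32),(0,0),1.5)).max(2)>25
cv2.imwrite("pics/d.png",(d*255).astype(np.uint8))
ys,xs=np.nonzero(d); print(len(xs))
crop(p,"pics/tb.png",(440,40),200,200,3)
E
```

```text
20.6 [ 0.5846 -0.0213  0.1868] F [0.06 0.65 0.43]
[[ 0.002  0.96   0.28 ]
 [ 0.001  0.28  -0.96 ]
 [-1.     0.003 -0.001]]
(460, 145) [0.71  0.098 0.044]
(482, 118) [0.723 0.081 0.126]
(462, 112) [0.733 0.114 0.131]
(495, 132) [0.692 0.068 0.139]
(530, 170) [ 0.672 -0.041  0.   ]
(560, 150) [ 0.666 -0.045  0.113]
(590, 100) [ 0.699 -0.044  0.223]
(600, 200) [ 0.563 -0.066  0.168]
(585, 165) [ 0.594 -0.011  0.242]
(575, 110) [ 0.705 -0.044  0.179]
(615, 140) [0.581 0.017 0.364]
18193
```

View pics/d.png

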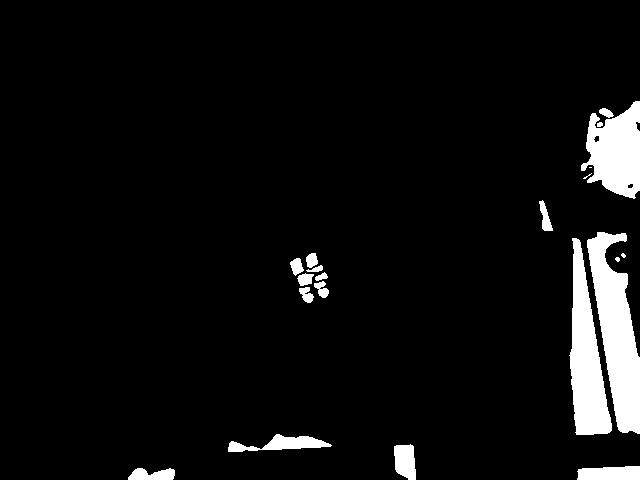

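View pics/tb.png

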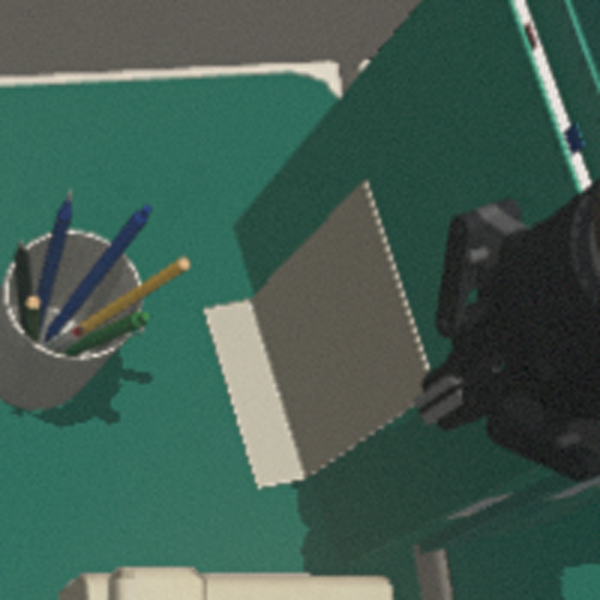

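Emit:
apply_moves:
  rows:
    - [[0,0,-15,0,0,0,0],[0,0,-40,0,0,0,0],[0,0,-70,0,0,0,0],[0,0,-100,0,0,0,0],[0,0,-120,0,0,0,0],[0,0,-125,0,0,0,0],[0,0,-125,0,0,0,0],[0,0,-125,0,0,0,0]]

```text
time: 21.45
ee_pos: [0.5497, 0.0984, 0.1869]
tcp_rot: [100.2, 89.8, 26.4]
wrist_force: [-0.4, -0.3, 0.3]
opening: -0.0001
```

```bash
python3 - <<'E'
from rect import *
from m import *
im,a=avg("top",4); show(im,a,"r13"); cv2.imwrite("pics/t13.png",a[:,:,::-1].astype(np.uint8))
E
```

```text
21.45 [0.5497 0.0984 0.1869] F [-0.43 -0.25  0.29]
[[ 0.002  0.96   0.28 ]
 [ 0.001  0.28  -0.96 ]
 [-1.     0.003 -0.   ]]
p -28.5 [(np.float64(42.2), np.float64(45.6), np.float64(43.9))]
p -24.0 [(np.float64(41.9), np.float64(45.7), np.float64(43.8))]
p -22.5 [(np.float64(40.4), np.float64(47.2), np.float64(43.8))]
p -21.0 [(np.float64(38.8), np.float64(48.8), np.float64(43.8))]
p -19.5 [(np.float64(37.4), np.float64(50.6), np.float64(44.0))]
p -18.0 [(np.float64(35.9), np.float64(51.8), np.float64(43.85))]
i -40.0 [(np.float64(15.0), np.float64(69.9), np.float64(42.45))]
i -38.5 [(np.float64(15.0), np.float64(69.9), np.float64(42.45))]
i -37.0 [(np.float64(36.1), np.float64(53.1), np.float64(44.6)), (np.float64(57.6), np.float64(58.9), np.float64(58.25))]
i -35.5 [(np.float64(36.4), np.float64(51.2), np.float64(43.8))]
i -34.0 [(np.float64(37.1), np.float64(50.3), np.float64(43.7))]
i -32.5 [(np.float64(38.7), np.float64(49.4), np.float64(44.05))]
i -31.0 [(np.float64(40.1), np.float64(47.8), np.float64(43.95))]
i -29.5 [(np.float64(41.7), np.float64(46.2), np.float64(43.95))]
```

View pics/t13.png

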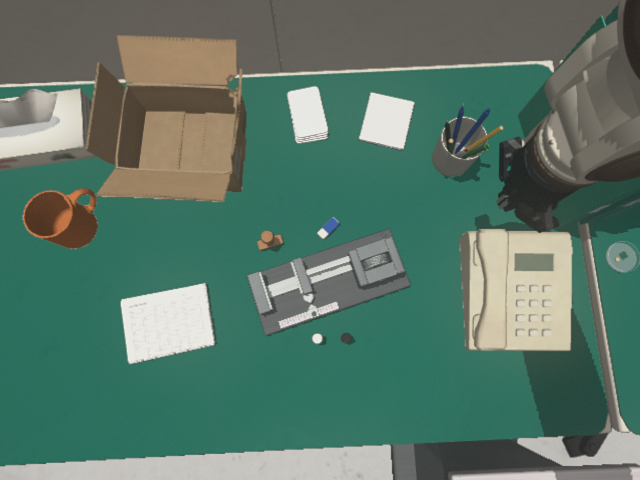

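Pointer and index agree (43.85 mm against 43.95 mm) and nothing else moved. The arm is clear, so I'm handing in.

```bash
python3 -c "
from workcell import bot
print(bot.job_done())"
```

```text
the job is handed in; nothing more can be done
None
```

The jaw is set: the pointer stands opposite the index point to within about 0.1 mm. I rolled the wheel with the shut fingertips in three strokes at about 5–8 N, about 43 mm of rim in all, then lifted off and handed in at about 21.7 s.

- **Alignment:** The last averaged top-camera check put the pointer's centre line at y = 43.85 mm and the index tab's at 43.95 mm in the holder frame. It was unchanged after the finger came off. The camera calibration is only good to about 2 mm, but this is a difference between two neighbouring points.
- **Nothing else moved:** A before/after comparison of the top view showed changes only at the jaw, the pointer, and the arm and its shadows. The holder, vials, stamp and eraser stayed put. The wrist force was about zero at the end.
- **Finger height:** The fingertips proved to be about 33 mm higher than the reported TCP. I found this from the depth image and approached by force, making contact at a reported z of 0.037 m instead of 0.070 m.
- **Retreat:** My first retreat ended close to a side panel. No contact force showed, and I moved back into the open before handing in.
- **Missing check:** The scene camera was blocked by the arm, so only the top camera confirms the final setting.

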